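# Fetch the right utensil for the pressure cooker

## Robot

A 6-joint arm with a two-finger parallel gripper is mounted at the origin on the work surface. World frame = base frame: x ahead of the robot, y to its left, z up, the work surface at z = 0. Lengths are in m, angles in degrees, forces in N, time in s.
With the tool pointing down it reaches from about 0.325 to 0.775 m from the base axis. Payload 5.5 kg.
Tool frame: the origin (TCP) lies between the finger pads; the fingertips stand 14 mm ahead of it and the grasp point (between the pads) lies 5 mm behind it (env.nose_length is the z of the fingertips in the tool frame, in m); z points along the fingers, y is the line along which they close (so a half turn about z gives the same grasp; the last joint's range is limited). The gripper opens to 85 mm and grips with 20 to 120 N. Pads are 22 mm wide; open, the fingers measure 114 mm over their backs; the gripper's body (76 mm by 85 mm) begins 54 mm behind the grasp point. The pads swing forward as they close: fully open they stand 13 mm farther back than shut.
Start: joints at [65.162, 5.22, 70.514, -0, 104.267, -3.249], TCP at [0.221, 0.558, 0.245] pointing down, gripper open.
Joint ranges: [-164.24, 164.24], [-49.07, 125.15], [9.68, 141.18], [-86.29, 266.29], [3.28, 154.24], [-151.56, 151.56]. Speed limits (degrees/s): [147.25, 147.25, 172.46, 180, 180, 180].

## Interface

Orientations are given as [roll, pitch, yaw] about the fixed x, y, z axes, in that order (R = Rz(yaw) Ry(pitch) Rx(roll)).
In Python, from station import env gives the robot as it stands.
- The arm moves only by the tool servo_tool, never from a script. Its argument "plan" is a list of rows, each an object with "dp": the shift along the world's x, y, z in mm, a list of three; "turn": the turn about the world's z in rad; "hand": the closure, from -1 (fully open) to 1 (shut). A call has 1 to 8 rows; each row is the pose to reach, as a shift and turn from the pose commanded when the call began; what a row does not reach only later rows make up. A row lasts 1/10 s, in which the tool goes at most 50 mm and 8.59 degrees, less where a joint would pass 70% of its speed; a pose out of reach is approached as far as the arm can. A call with a gripper value outside its range is refused whole. The fingers move at their own pace and stop on an object; "grip_force" is the grip in N (left out, the last holds). Time passes only in rows, so rows that repeat a pose let the fingers close. It gives the time, the measured TCP pose, the force, the opening and the grip force at its end, in the units of the state.
- env.read_state(): the state, without advancing time (a new reading comes with each control period).
- env.snapshot(name): name is "scene" or "top" or "wrist"; returns a dict with "pixels" (384x512x3 uint8, red, green, blue), "fov_y" (degrees; the focal length in pixels is half the picture's height over the tangent of half this angle, whatever the lens; pixels are square), "cx", "cy" (the principal point, pixels), "dist" ([k1, k2, p1, p2, k3] as OpenCV has them; the pictures are not rectified), "extrinsics" (4x4, takes a point from camera to world coordinates). Camera axes: x right, y up, looking along -z (the intrinsics and any distortion apply to the point x, -y, -z); pixel columns grow to the right and rows downward; lengths in m; the calibration is good to about 2 mm. A picture is of the moment at which its call begins. There is no depth.
- env.job_done(): hands the job in; it is judged then, once.
Trained networks look in a picture, given as the dict that the camera call returned (one of the last four; its "shot" number tells which), for a name from the list of things; names that differ only in an ending like _2 or _b are one class to them, and where a whole thing is asked for, a point or a joint stands for the part that bears it (a point fixed in the world has none). Each returns a list of dicts, best first, with "conf" (0 to 1); they miss things now and then, are a little off and sometimes report something else, mostly with a low value. They report only what shows in the picture. A call takes as long as a camera call. They do not tell look-alikes from the thing itself.
- env.find_in(query, picture): "bbox" ([left, top, right, bottom] in pixels, round what is visible of it).
- env.trace(query, picture): "pixels" (384x512 bool, what is visible of it) and "bbox" ([left, top, right, bottom] in pixels, round what is visible of it).
- env.spot_point(query, picture): "position" ([column, row] in pixels: a listed point, or the origin of a listed thing).
The state is a dict: "time": time; "q": joint angles; "joint_vel": joint speeds; "tau": joint torques, N m; "ee_pos": TCP position; "eef_rot": TCP orientation; "ft_force": force on the tool from outside, world axes, zero at the start; "ft_torque": the same for the moment, N m; "gripper_width": opening from 0.0 (shut) to 1.0 (fully open); "finger_force": force on a finger pad.
Only numpy, scipy, OpenCV 4.12 (cv2) and the standard library are available. Lean on these libraries where they do the work, as an engineer would, in place of code of your own. Each camera call takes 0.05 s, during which the arm holds its last target. There are 200 camera calls.

## Task

Look at the spring clip on the pressure cooker: if it is swung open off the lid the stew is ready, so take the ladle out of the crowded utensil crate; if it is clamped over the lid the stew is still cooking, so take the flat spatula instead. Lift it clear of the crate and lay it on the spoon rest without dropping it, its head in the dish and the end of its handle between the two small ribs, and let go. The wooden paddle lying across the crate may be moved aside if it is in the way, ending flat across the crate's rims or flat on the bare counter; leave the other utensils in the crate, and the clip, the bowl and the jar as they are.

Things in the scene. Friction and masses are not known exactly. Their poses are not given: they have to be found in the camera images.
- clip (a joint): Hinged wire clip of the cooker: steel loop 100 mm long with a black tab, hinged at the lid's edge. By its own weight it rests in one of two states: near 0 rad it is clamped, lying across the lid towards its centre; near 2.8 rad it is swung open, sticking out beyond the cooker's side.
- clip_tip (a point): Tab at the free end of the clip, 105 mm from its hinge.
- cooker: Steel pressure cooker, fixed, 214 mm across, 160 mm high (178 mm with its valve), with a black handle; stands to the left or right of the work. Origin at the centre of its underside; its x axis points from the clip's hinge to the cooker's centre.
- crate: Low open wooden crate, fixed, 190 mm (its x) by 290 mm (its y), 50 mm high, walls and floor 5 mm thick. Origin at the centre of its underside. Four utensils lie in it side by side, lengthwise along its x axis, about 64 mm apart in any order.
- ladle: Steel ladle, loose, 0.08-0.13 kg, 160 mm long: at +x a deep round cup 48 mm across, 26 mm high; flat handle 16 mm wide, 9 mm thick, sloping from the cup (middle line 19 mm up) to the floor at the tail (15 mm up at the origin). Origin midway along, on the underside, near the balance point; x points to the cup, z up. In the crate the cup points about to the crate's +x.
- spatula: Flat black silicone spatula, loose, 0.055-0.09 kg, 160 mm long: at +x a rectangular blade 64 x 46 x 6 mm; handle 16 mm wide, 13 mm high, flat on the floor. Origin midway along, on the underside, near the balance point; x points to the blade, z up. In the crate the blade points about to the crate's -x.
- skimmer: Steel skimmer, loose, 160 mm long: a flat round perforated disc 48 mm across at +x and a handle 16 mm wide sloping down to the tail. Origin midway along it, on its underside. It stays in the crate.
- fork: Steel serving fork, loose, 160 mm long, three tines 46 mm across at +x and a handle 16 mm wide. Origin midway along it, on its underside. It stays in the crate.
- paddle: Flat wooden stirring paddle, loose, about 0.05 kg, 205 x 10 mm: shaft 22 mm wide; blade 38 mm wide over the last 62 mm at +x. Origin mid-length on the underside. It starts lying across the crate from long rim to long rim, about along the crate's x, over any of the utensils, underside 50 mm above the counter, each end overhanging the crate by 7 mm.
- rest: Grey plastic spoon rest, fixed, 204 mm long: 4 mm base plate; at +x a dish 86 mm wide inside, middle at x = 55 mm, rim 13 mm high on its sides and far end; then a bare flat tongue 62 mm wide; at the tail, x = -100 to -68 mm, two ribs 13 mm high, 48 mm apart inside. Origin at the centre of its underside; x points to the dish.
- ladle_head (a point): Underside of the ladle's cup, at its centre, 55 mm from the ladle's origin.
- ladle_tail (a point): Underside of the ladle's handle near its end, 75 mm behind the origin.
- spatula_head (a point): Underside of the spatula's blade, 55 mm from the spatula's origin.
- spatula_tail (a point): Underside of the spatula's handle near its end, 75 mm behind the origin.
- bowl: Glass bowl, loose, 150 mm across and 65 mm high, across the work from the cooker; leave it. Origin at the centre of its underside.
- jar: Amber glass jar, loose, 68 mm across and 95 mm high, beyond the crate; leave it. Origin at the centre of its underside.
Not all that is in view belongs to the job. What is shaped like the skimmer but orange or yellow is not meant.

How it is judged:
By the outcome, as a careful person would: the job done as asked, in the order asked, and still so for the second after the job is handed in, with the robot touching nothing.
It also fails if it takes over 64 s, if anything falls off the work surface, if the arm or the gripper's body presses on something with over 40 N, if the wrist force passes 120 N, or if a joint passes its speed limit or range.

## Working session

There is one attempt and no reset: what is moved stays moved. The work goes in short steps, Python scripts to look and compute and a tool call to move; the robot and the scene stay as the last step left them, time stands still between calls to the robot, and variables do not carry over. Pictures are saved under pics/ and viewed, at most 10 in all, crops included, and the job is handed in when it is done.

Besides the shell and the picture viewer there is one more tool, called after "Emit:" as a command line: name --argument value ..., lists and objects as JSON in quotes. servo_tool: Moves the arm, as the interface text tells. Its arguments: {"type":"object","properties":{"plan":{"type":"array"},"grip_force":{"type":"number"}},"required":["plan"]}

```bash
mkdir -p pics
cat > h.py <<'E'
import numpy as np, cv2
from station import env
def K(s):
    h=s["pixels"].shape[0]; f=h/2/np.tan(np.radians(s["fov_y"]/2))
    return np.array([[f,0,s["cx"]],[0,f,s["cy"]],[0,0,1.]])
def ray(s,px):
    n=cv2.undistortPoints(np.array([[px]],float),K(s),np.array(s["dist"],float))[0,0]
    E=np.array(s["extrinsics"]); d=E[:3,:3]@np.array([n[0],-n[1],-1]); return E[:3,3],d
def at(s,px,z):
    o,d=ray(s,px); return o+d*(z-o[2])/d[2]
def proj(s,P):
    E=np.array(s["extrinsics"]); c=(np.atleast_2d(P)-E[:3,3])@E[:3,:3]; c=c*[1,-1,-1]
    return cv2.projectPoints(c.reshape(-1,1,3),np.zeros(3),np.zeros(3),K(s),np.array(s["dist"],float))[0][:,0]
def save(s,n,scale=1,crop=None):
    im=s["pixels"][:,:,::-1]
    if crop: im=im[crop[1]:crop[3],crop[0]:crop[2]]
    cv2.imwrite("pics/"+n,cv2.resize(im,None,fx=scale,fy=scale,interpolation=cv2.INTER_CUBIC))
E
python3 - <<'E'
from h import *
for n in ("scene","top"):
    s=env.snapshot(n); save(s,n+".png",1.5)
    print(n,np.round(np.array(s["extrinsics"])[:3],3).tolist())
    zs=dict(crate=.0,ladle=.005,spatula=.005,skimmer=.005,fork=.005,paddle=.05,rest=0,cooker=0,clip=.16,clip_tip=.165,ladle_head=.005,ladle_tail=.005,spatula_head=.005,spatula_tail=.005,bowl=0,jar=0)
    for q,z in zs.items():
        for r in env.spot_point(q,s)[:2]:
            print(q,round(r["conf"],2),np.round(r["position"]).tolist(),np.round(at(s,r["position"],z),3).tolist())
E
```

```text
scene [[0.732, -0.381, 0.565, 1.201], [0.681, 0.417, -0.601, -0.693], [-0.007, 0.825, 0.565, 0.794]]
crate 0.98 [223.0, 256.0] [0.579, -0.16, 0.0]
ladle 0.85 [209.0, 258.0] [0.558, -0.196, 0.005]
ladle 0.52 [223.0, 268.0] [0.617, -0.196, 0.005]
spatula 0.7 [112.0, 325.0] [0.558, -0.513, 0.005]
spatula 0.55 [249.0, 243.0] [0.6, -0.073, 0.005]
skimmer 0.88 [115.0, 249.0] [0.325, -0.366, 0.005]
skimmer 0.7 [233.0, 249.0] [0.582, -0.123, 0.005]
fork 0.59 [233.0, 237.0] [0.546, -0.084, 0.005]
fork 0.54 [111.0, 325.0] [0.559, -0.515, 0.005]
paddle 0.62 [234.0, 237.0] [0.586, -0.118, 0.05]
rest 0.65 [290.0, 207.0] [0.578, 0.159, 0.0]
cooker 0.88 [340.0, 165.0] [0.548, 0.518, 0.0]Traceback (most recent call last):
  File "<stdin>", line 7, in <module>
ValueError: it knows: bowl, clip_tip, cooker, crate, fork, jar, ladle, ladle_head, ladle_tail, paddle, rest, skimmer, spatula, spatula_head, spatula_tail
```

Run:
```python
from h import *
for n in ("scene","top"):
    s=env.snapshot(n); save(s,n+".png",1.5)
    print(n,np.round(np.array(s["extrinsics"])[:3,3],3).tolist())
    zs=dict(crate=.0,ladle=.005,spatula=.005,skimmer=.005,fork=.005,paddle=.05,rest=0,cooker=0,clip_tip=.165,ladle_head=.005,ladle_tail=.005,spatula_head=.005,spatula_tail=.005,bowl=0,jar=0)
    for q,z in zs.items():
        if n=="scene" and q in("fork","skimmer","crate","cooker"): continue
        for r in env.spot_point(q,s)[:2]:
            print(q,round(r["conf"],2),np.round(r["position"]).tolist(),np.round(at(s,r["position"],z),3).tolist())
```

```text
scene [1.201, -0.693, 0.794]
ladle 0.68 [292.0, 207.0] [0.583, 0.158, 0.005]
ladle 0.55 [209.0, 260.0] [0.564, -0.202, 0.005]
spatula 0.7 [254.0, 243.0] [0.613, -0.062, 0.005]
paddle 0.77 [234.0, 234.0] [0.577, -0.109, 0.05]
paddle 0.44 [296.0, 275.0] [0.81, -0.115, 0.05]
rest 0.73 [290.0, 206.0] [0.574, 0.164, 0.0]
clip_tip 0.66 [299.0, 102.0] [0.265, 0.601, 0.165]
ladle_head 0.62 [222.0, 267.0] [0.613, -0.194, 0.005]
ladle_tail 0.66 [202.0, 243.0] [0.496, -0.168, 0.005]
spatula_head 0.7 [231.0, 237.0] [0.541, -0.088, 0.005]
spatula_head 0.68 [247.0, 232.0] [0.562, -0.041, 0.005]
spatula_tail 0.59 [262.0, 262.0] [0.683, -0.103, 0.005]
bowl 0.8 [113.0, 326.0] [0.559, -0.513, 0.0]
jar 0.88 [296.0, 275.0] [0.782, -0.074, 0.0]
top [0.315, -0.019, 1.521]
crate 0.96 [299.0, 190.0] [0.573, -0.157, 0.0]
ladle 0.62 [324.0, 201.0] [0.528, -0.244, 0.005]
ladle 0.5 [308.0, 194.0] [0.556, -0.188, 0.005]
spatula 0.69 [271.0, 185.0] [0.592, -0.056, 0.005]
skimmer 0.83 [228.0, 258.0] [0.333, 0.103, 0.005]
skimmer 0.75 [306.0, 194.0] [0.556, -0.183, 0.005]
fork 0.47 [324.0, 197.0] [0.542, -0.244, 0.005]
paddle 0.72 [210.0, 188.0] [0.577, 0.163, 0.05]
paddle 0.71 [290.0, 185.0] [0.58, -0.119, 0.05]
rest 0.97 [208.0, 187.0] [0.588, 0.175, 0.0]
cooker 0.87 [116.0, 203.0] [0.537, 0.512, 0.0]
ladle_head 0.76 [313.0, 176.0] [0.623, -0.209, 0.005]
ladle_tail 0.6 [301.0, 213.0] [0.488, -0.161, 0.005]
spatula_head 0.52 [267.0, 195.0] [0.556, -0.038, 0.005]
spatula_tail 0.74 [279.0, 165.0] [0.666, -0.087, 0.005]
bowl 0.79 [400.0, 194.0] [0.551, -0.521, 0.0]
bowl 0.25 [287.0, 186.0] [0.589, -0.114, 0.0]
jar 0.82 [271.0, 139.0] [0.768, -0.059, 0.0]
```

View pics/scene.png

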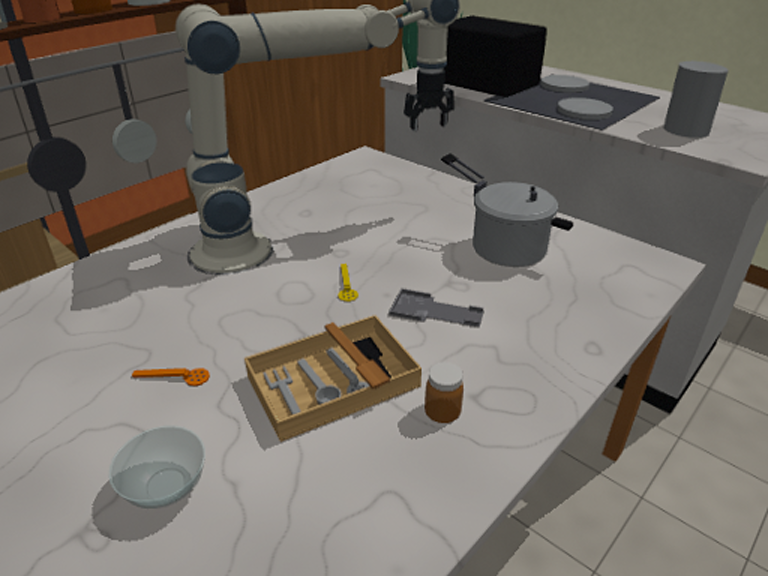

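View pics/top.png

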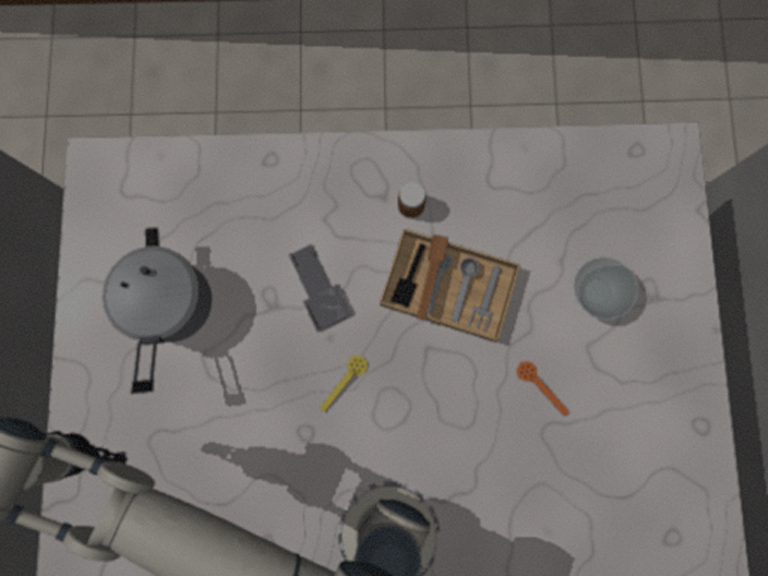

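The clip loop sticks out past the cooker's side (top view, about (142,370), tab at (142,388)), so it is open and the **ladle** is wanted. 

Things that could be taken for the ladle, in top.png pixels:
- Utensil with a round head at (470,268), probably the ladle.
- Grey utensil half hidden by the paddle at (442,270), probably the skimmer.
- Fork at (487,300).
- Yellow skimmer-like thing at (350,375) and orange one at (535,380), both decoys.

I'll move the wrist camera over the crate to check.

Emit:
servo_tool --plan '[{"dp": [0, 0, 50], "turn": 0, "hand": -1}, {"dp": [20, -40, 80], "turn": 0, "hand": -1}, {"dp": [42, -85, 100], "turn": 0, "hand": -1}, {"dp": [64, -130, 110], "turn": 0, "hand": -1}, {"dp": [86, -175, 120], "turn": 0, "hand": -1}, {"dp": [108, -220, 120], "turn": 0, "hand": -1}, {"dp": [130, -265, 120], "turn": 0, "hand": -1}, {"dp": [152, -310, 120], "turn": 0, "hand": -1}]'

```text
time: 2.65
ee_pos: [0.3688, 0.2549, 0.3657]
eef_rot: [179.9, 0.0, 158.4]
ft_force: [1.0, 0.7, 0.9]
gripper_width: 0.999
finger_force: 0.0
```

Emit:
servo_tool --plan '[{"dp": [20, -45, 0], "turn": 0, "hand": -1}, {"dp": [40, -90, 0], "turn": 0, "hand": -1}, {"dp": [60, -135, 0], "turn": 0, "hand": -1}, {"dp": [80, -180, 0], "turn": 0, "hand": -1}, {"dp": [100, -225, 0], "turn": 0, "hand": -1}, {"dp": [120, -270, 0], "turn": 0, "hand": -1}, {"dp": [140, -315, 0], "turn": 0, "hand": -1}, {"dp": [160, -360, 0], "turn": 0, "hand": -1}]'

```text
time: 3.45
ee_pos: [0.5288, -0.1053, 0.3655]
eef_rot: [180.0, 0.0, 158.4]
ft_force: [0.7, 0.6, 0.8]
gripper_width: 1.0
finger_force: 0.0
```

Run:
```python
from h import *
st=env.read_state(); print(st["time"],st["ee_pos"],st["eef_rot"],st["q"])
s=env.snapshot("wrist"); save(s,"w1.png",1.5); np.save("w1.npy",s,allow_pickle=True)
print(np.round(np.array(s["extrinsics"])[:3],3).tolist())
for q,z in dict(crate=.0,ladle=.005,skimmer=.005,spatula=.005,fork=.005,paddle=.05,ladle_head=.005,ladle_tail=.005,rest=0,jar=0).items():
    for r in env.spot_point(q,s)[:2]:
        print(q,round(r["conf"],2),np.round(r["position"]).tolist(),np.round(at(s,r["position"],z),3).tolist())
```

```text
3.45 [ 0.5288246  -0.10533699  0.36549687] [1.79985667e+02 3.90191209e-02 1.58397112e+02] [-1.48863871e+01 -7.94364345e-01  6.42996128e+01  1.08023676e-02
  1.16454323e+02 -8.32786884e+01]
[[0.367, -0.879, -0.303, 0.45], [0.93, 0.347, 0.119, -0.075], [0.0, -0.326, 0.945, 0.493]]
crate 0.57 [236.0, 177.0] [0.569, -0.158, 0.0]
skimmer 0.73 [188.0, 175.0] [0.531, -0.241, 0.005]
skimmer 0.65 [252.0, 178.0] [0.58, -0.131, 0.005]
spatula 0.95 [286.0, 174.0] [0.597, -0.07, 0.005]
fork 0.69 [187.0, 174.0] [0.529, -0.241, 0.005]
ladle_head 0.57 [224.0, 203.0] [0.607, -0.2, 0.005]
ladle_head 0.28 [75.0, 228.0] [0.547, -0.505, 0.005]
ladle_tail 0.63 [215.0, 137.0] [0.486, -0.165, 0.005]
ladle_tail 0.31 [224.0, 204.0] [0.609, -0.201, 0.005]
rest 0.92 [404.0, 118.0] [0.577, 0.162, 0.0]
jar 0.74 [314.0, 252.0] [0.78, -0.07, 0.0]
jar 0.28 [233.0, 174.0] [0.562, -0.162, 0.0]
```

View pics/w1.png

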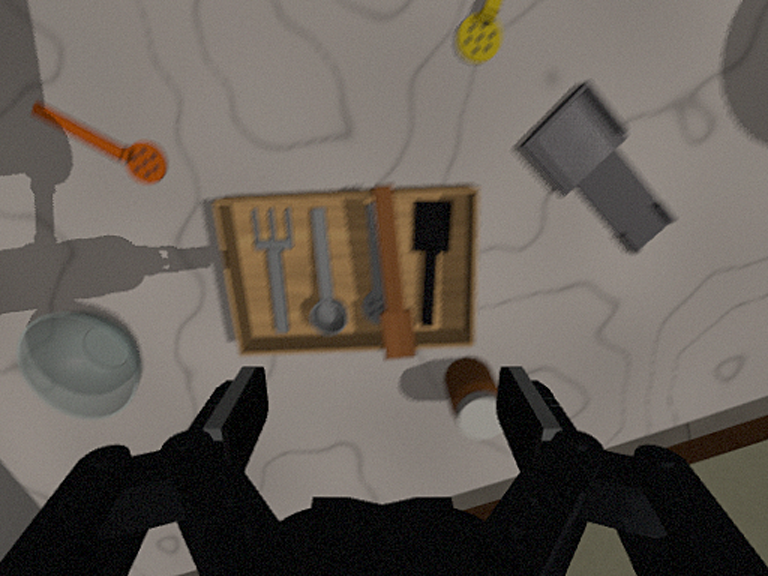

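The ladle is the utensil with the deep cup at w1.png (328,316) and handle top at (320,210). The skimmer (375,305) is under the paddle, and the fork (275,240) and spatula (430,230) are on either side. Next I'll measure the ladle, rest and paddle edges from this view, with a close crop as the check.

Run:
```python
from h import *
s=env.snapshot("wrist"); t=env.snapshot("top"); save(s,"crop1.png",5,(140,115,260,245))
g=s["pixels"].astype(int)
def axis(s,m,z,label):
    ys,xs=np.nonzero(m); P=np.array([at(s,(x,y),z)[:2] for x,y in zip(xs,ys)])
    c,(w,h),a=cv2.minAreaRect((P*1000).astype(np.float32)); mu=P.mean(0); v=np.linalg.svd(P-mu,full_matrices=False)[2][0]
    box=cv2.boxPoints(((c),(w,h),a))
    print(label,"rect c",np.round(c,1),"wh",round(w),round(h),"a",round(a,1),"pca",round(np.degrees(np.arctan2(v[1],v[0])),1),"mean",np.round(mu*1000,1),len(xs))
for q,z in (("ladle",.02),("rest",.013),("paddle",.06),("crate",.05),("skimmer",.02),("fork",.02)):
    for n,p in (("w",s),("t",t)):
        for r in env.trace(q,p)[:2]:
            print(round(r["conf"],2),np.round(r["bbox"]).tolist(),end=" "); axis(p,r["pixels"],z,q+n)
```

```text
0.64 [206.0, 135.0, 232.0, 223.0] ladlew rect c [ 561.8 -185.9] wh 45 161 a 66.9 pca -17.9 mean [ 569.1 -192.6] 1076
0.55 [241.0, 133.0, 258.0, 214.0] ladlew rect c [ 571.2 -129.2] wh 26 147 a 67.7 pca -20.4 mean [ 578.7 -132.7] 621
0.66 [302.0, 180.0, 313.0, 212.0] ladlet rect c [ 549.3 -183.8] wh 16 122 a 69.7 pca 161.6 mean [ 528.1 -176.3] 80
0.74 [346.0, 54.0, 450.0, 170.0] restw rect c [573.8 160. ] wh 202 99 a 25.2 pca 24.0 mean [558.7 152.1] 5121
0.82 [192.0, 158.0, 234.0, 222.0] restt rect c [576.4 162.8] wh 208 101 a 24.2 pca -156.0 mean [564.8 158. ] 1236
0.59 [249.0, 122.0, 278.0, 240.0] paddlew rect c [ 580.  -112.1] wh 39 205 a 75.6 pca -15.5 mean [ 585.4 -112.2] 1850
0.57 [280.0, 189.0, 290.0, 213.0] paddlet rect c [530.6 -93.7] wh 25 87 a 74.4 pca 165.4 mean [531.1 -94.1] 158
0.78 [141.0, 120.0, 325.0, 235.0] cratew rect c [ 564.8 -155.2] wh 293 195 a 71.0 pca -111.0 mean [ 556.1 -160.4] 12915
0.58 [250.0, 160.0, 345.0, 226.0] cratet rect c [ 564.8 -153.1] wh 296 196 a 72.2 pca -96.3 mean [ 532.8 -175.7] 1701
0.71 [22.0, 66.0, 112.0, 121.0] skimmerw rect c [ 327.1 -362.8] wh 156 45 a 47.4 pca 42.0 mean [ 332.8 -351.6] 1299
0.66 [240.0, 133.0, 259.0, 216.0] skimmerw rect c [ 573.4 -129.1] wh 28 151 a 67.7 pca -20.1 mean [ 582.1 -133.2] 685
0.72 [213.0, 238.0, 245.0, 277.0] skimmert rect c [347.8 107.9] wh 48 157 a 44.9 pca 141.5 mean [356.5  92.2] 307
0.59 [343.0, 239.0, 379.0, 275.0] skimmert rect c [ 315.9 -356.9] wh 154 45 a 33.7 pca -139.3 mean [ 332.3 -352.4] 292
0.77 [170.0, 137.0, 199.0, 219.0] forkw rect c [ 537.5 -243.7] wh 46 155 a 69.1 pca -20.9 mean [ 529.3 -240.7] 939
0.68 [318.0, 176.0, 332.0, 213.0] forkt rect c [ 552.1 -248.8] wh 30 129 a 77.3 pca 163.1 mean [ 547.8 -249.4] 180
```

View pics/crop1.png

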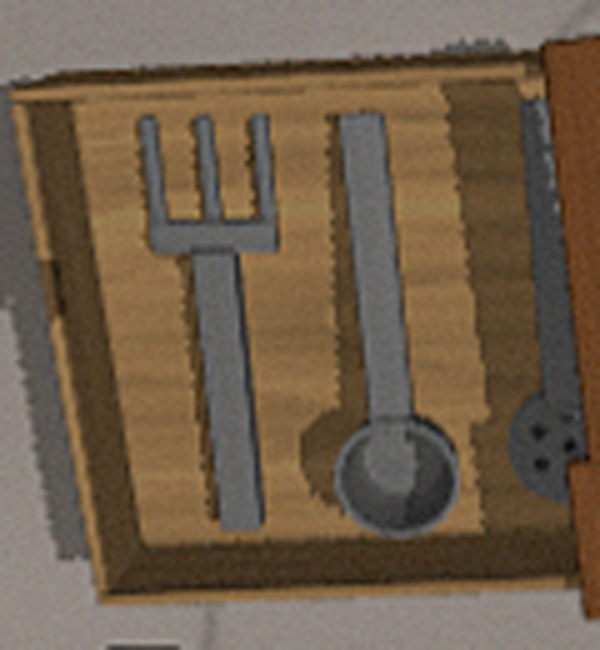

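The crop confirms it: the cup is a solid hollow bowl at crop (397,475), while its neighbour at (545,445) has a perforated disc (skimmer). The paddle's edge is at least 58 mm from the ladle's line, so with the fingers half open it isn't in the way. I'll go closer and refine.

Emit:
servo_tool --plan '[{"dp": [6, -20, -40], "turn": 0.06, "hand": 0.0}, {"dp": [12, -40, -80], "turn": 0.06, "hand": 0.0}, {"dp": [18, -60, -120], "turn": 0.06, "hand": 0.0}, {"dp": [23, -79, -160], "turn": 0.06, "hand": 0.0}, {"dp": [23, -79, -200], "turn": 0.06, "hand": 0.0}, {"dp": [23, -79, -205], "turn": 0.06, "hand": 0.0}]'

```text
time: 5.3
ee_pos: [0.5487, -0.1817, 0.1532]
eef_rot: [180.0, -0.7, 161.8]
ft_force: [-0.2, 1.1, -0.2]
gripper_width: 0.5
finger_force: 0.0
```

Run:
```python
from h import *
st=env.read_state(); print(st["time"],np.round(st["ee_pos"],4),np.round(st["eef_rot"],2),st["gripper_width"],env.nose_length)
s=env.snapshot("wrist"); im=s["pixels"].copy()
L=np.array([.560,-.186]); 
for q in ("ladle_head","ladle_tail","ladle"):
    for r in env.spot_point(q,s)[:1]: print(q,round(r["conf"],2),np.round(r["position"]),np.round(at(s,r["position"],.005),4))
for r in env.trace("ladle",s)[:2]:
    m=r["pixels"]; print(r["conf"],np.round(r["bbox"]))
    ys,xs=np.nonzero(m); P=np.array([at(s,(x,y),.0225)[:2] for x,y in zip(xs,ys)])
    # handle only: points more than 40 mm tailward of origin..+20
    u=np.array([np.cos(np.radians(-18)),np.sin(np.radians(-18))]); n=np.array([-u[1],u[0]])
    a=(P-L)@u; b=(P-L)@n; print("ext",np.percentile(a,[0.5,99.5]))
    for lo in range(-80,60,20):
        k=(a>lo/1e3)&(a<(lo+20)/1e3)
        if k.sum()>10: print(lo+10,np.round(1e3*np.array([b[k].min(),b[k].max(),b[k].mean()]),1))
save(s,"w2.png",1.5)
```

```text
5.3 [ 0.5487 -0.1817  0.1532] [179.96  -0.65 161.79] 0.5003332487520877 0.014
ladle_head 0.71 [250. 237.] [ 0.6079 -0.2069  0.005 ]
ladle_tail 0.56 [248. 121.] [ 0.4855 -0.1676  0.005 ]
ladle 0.59 [250. 191.] [ 0.5553 -0.1896  0.005 ]
0.78 [227. 118. 274. 270.]
ext [-0.07881635  0.08023665]
-70 [-12.2   4.   -4.3]
-50 [-12.2   4.   -4.1]
-30 [-11.9   4.   -4. ]
-10 [-12.2   5.1  -3.8]
10 [-12.3   5.1  -3.5]
30 [-22.5  16.9  -3. ]
50 [-26.4  20.6  -3. ]
```

View pics/w2.png

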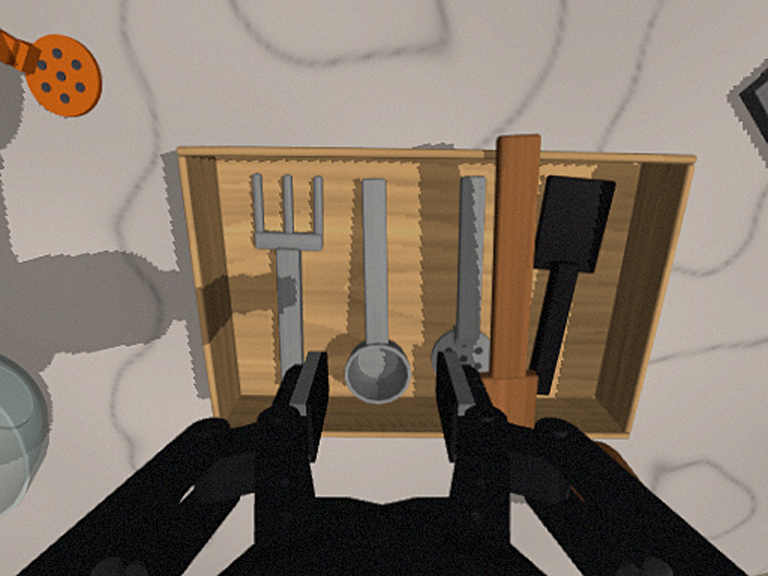

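The ladle's cup is at w2.png (378,372) and its handle runs up to (374,182). It lies 3–4 mm further to −y than I first estimated: origin about (0.559, −0.190), yaw −17.5°. Now descending in stages.

Emit:
servo_tool --plan '[{"dp": [0, -3, -20], "turn": 0.01, "hand": 0.0}, {"dp": [0, -3, -40], "turn": 0.01, "hand": 0.0}, {"dp": [0, -3, -60], "turn": 0.01, "hand": 0.0}, {"dp": [0, -3, -60], "turn": 0.01, "hand": 0.0}, {"dp": [0, -3, -60], "turn": 0.01, "hand": 0.0}]'

```text
time: 6.05
ee_pos: [0.5523, -0.1853, 0.1025]
eef_rot: [-180.0, 0.2, 162.4]
ft_force: [-0.0, 0.1, 0.5]
gripper_width: 0.503
finger_force: 0.0
```

Emit:
servo_tool --plan '[{"dp": [0, -2, -20], "turn": 0, "hand": 0.1}, {"dp": [0, -2, -40], "turn": 0, "hand": 0.1}, {"dp": [0, -2, -55], "turn": 0, "hand": 0.1}, {"dp": [0, -2, -66], "turn": 0, "hand": 0.1}, {"dp": [0, -2, -73], "turn": 0, "hand": 0.1}, {"dp": [0, -2, -77], "turn": 0, "hand": 0.1}, {"dp": [0, -2, -79], "turn": 0, "hand": 0.1}, {"dp": [0, -2, -79], "turn": 0, "hand": 0.1}]'

```text
time: 6.85
ee_pos: [0.5517, -0.1873, 0.0216]
eef_rot: [-180.0, 0.0, 162.4]
ft_force: [0.3, 0.6, -0.8]
gripper_width: 0.449
finger_force: 0.0
```

Emit:
servo_tool --plan '[{"dp": [0, 0, 0], "turn": 0, "hand": 0.4}, {"dp": [0, 0, 0], "turn": 0, "hand": 0.6}, {"dp": [0, 0, 0], "turn": 0, "hand": 0.8}, {"dp": [0, 0, 0], "turn": 0, "hand": 1}, {"dp": [0, 0, 0], "turn": 0, "hand": 1}, {"dp": [0, 0, 0], "turn": 0, "hand": 1}, {"dp": [0, 0, 0], "turn": 0, "hand": 1}]' --grip_force 50

```text
time: 7.55
ee_pos: [0.5518, -0.1874, 0.022]
eef_rot: [-180.0, 0.1, 162.4]
ft_force: [-0.4, 0.2, 5.8]
gripper_width: 0.176
finger_force: 50.7
```

Gripped: the opening is about 15 mm, which matches the 16 mm handle. Lifting.

Emit:
servo_tool --plan '[{"dp": [0, 0, 8], "turn": 0, "hand": 1}, {"dp": [0, 0, 20], "turn": 0, "hand": 1}, {"dp": [0, 0, 40], "turn": 0, "hand": 1}, {"dp": [0, 0, 65], "turn": 0, "hand": 1}, {"dp": [0, 0, 90], "turn": 0, "hand": 1}, {"dp": [0, 0, 115], "turn": 0, "hand": 1}, {"dp": [0, 0, 130], "turn": 0, "hand": 1}, {"dp": [0, 0, 130], "turn": 0, "hand": 1}]'

```text
time: 8.35
ee_pos: [0.5525, -0.1877, 0.1545]
eef_rot: [-180.0, 0.3, 162.4]
ft_force: [-0.7, -0.1, -1.0]
gripper_width: 0.172
finger_force: 50.0
```

Run:
```python
from h import *
st=env.read_state(); print(st["time"],np.round(st["ee_pos"],4),np.round(st["eef_rot"],2),st["gripper_width"],st["q"])
s=env.snapshot("wrist"); save(s,"w3.png",1.5)
```

```text
8.35 [ 0.5525 -0.1877  0.1545] [-179.98    0.29  162.42] 0.1724777500765931 [-2.21026510e+01  2.48033148e+00  8.25592070e+01 -1.98483925e-03
  9.46703784e+01 -9.45225994e+01]
```

View pics/w3.png

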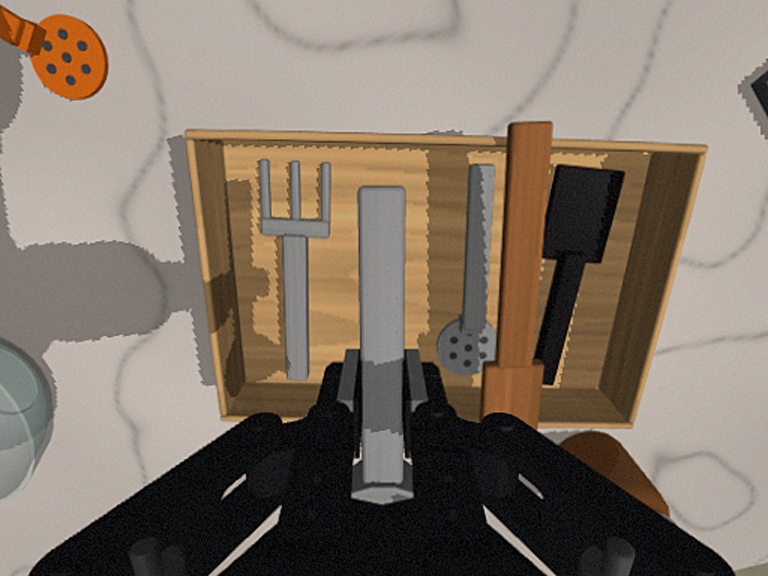

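Run:
```python
from h import *
s=env.snapshot("wrist"); E=np.array(s["extrinsics"]); print(np.round(E[:3,3],3))
u=np.array([np.cos(np.radians(-17.5)),np.sin(np.radians(-17.5)),0]);n=np.array([-u[1],u[0],0])
O=np.array([.5525,-.1877,.1325])+u*.008
for tilt in (-30,-15,0,15,30):
    c,sn=np.cos(np.radians(tilt)),np.sin(np.radians(tilt)); ax=u*c+np.array([0,0,1])*sn; zz=-u*sn+np.array([0,0,1])*c
    G=O-u*.008+np.array([0,0,.0195])  # pivot at handle mid
    f=lambda x,y,z: G+ax*(x+.008)+n*y+zz*(z-.0145)
    p=proj(s,[f(-.08,-.008,.0155),f(-.08,.008,.0155),f(.03,-.008,.023),f(.03,.008,.023),f(.055,-.024,.026),f(.055,.024,.026)])*1.5
    print(tilt,np.round(p).tolist())
```

```text
[ 0.471 -0.162  0.28 ]
-30 [[348.0, 254.0], [417.0, 254.0], [363.0, 451.0], [401.0, 451.0], [331.0, 476.0], [433.0, 476.0]]
-15 [[352.0, 211.0], [412.0, 211.0], [362.0, 472.0], [402.0, 472.0], [327.0, 511.0], [437.0, 511.0]]
0 [[356.0, 193.0], [408.0, 193.0], [361.0, 490.0], [403.0, 490.0], [322.0, 545.0], [443.0, 545.0]]
15 [[359.0, 193.0], [405.0, 193.0], [360.0, 504.0], [405.0, 504.0], [315.0, 575.0], [450.0, 575.0]]
30 [[362.0, 206.0], [402.0, 206.0], [358.0, 511.0], [406.0, 511.0], [306.0, 599.0], [458.0, 599.0]]
```

Emit:
servo_tool --plan '[{"dp": [2, 18, 5], "turn": -0.12, "hand": 1}, {"dp": [4, 36, 10], "turn": -0.26, "hand": 1}, {"dp": [6, 55, 15], "turn": -0.4, "hand": 1}, {"dp": [8, 75, 20], "turn": -0.54, "hand": 1}, {"dp": [10, 95, 20], "turn": -0.68, "hand": 1}, {"dp": [12, 115, 20], "turn": -0.82, "hand": 1}, {"dp": [14, 135, 20], "turn": -0.96, "hand": 1}, {"dp": [16, 155, 20], "turn": -1.1, "hand": 1}]'

```text
time: 9.25
ee_pos: [0.5667, -0.0313, 0.1688]
eef_rot: [-179.8, -0.1, 99.1]
ft_force: [-0.2, 0.2, -1.3]
gripper_width: 0.171
finger_force: 50.0
```

Emit:
servo_tool --plan '[{"dp": [2, 20, 0], "turn": -0.14, "hand": 1}, {"dp": [4, 45, 0], "turn": -0.28, "hand": 1}, {"dp": [6, 70, 0], "turn": -0.42, "hand": 1}, {"dp": [8, 95, 0], "turn": -0.56, "hand": 1}, {"dp": [10, 120, 0], "turn": -0.7, "hand": 1}, {"dp": [12, 145, 0], "turn": -0.84, "hand": 1}, {"dp": [13, 170, 0], "turn": -0.98, "hand": 1}, {"dp": [14, 190, 0], "turn": -1.12, "hand": 1}]'

```text
time: 10.05
ee_pos: [0.5806, 0.159, 0.1686]
eef_rot: [-179.9, 0.2, 34.9]
ft_force: [1.1, -0.4, -1.6]
gripper_width: 0.174
finger_force: 50.0
```

Emit:
servo_tool --plan '[{"dp": [0, 5, 0], "turn": -0.12, "hand": 1}, {"dp": [0, 7, 0], "turn": -0.187, "hand": 1}, {"dp": [0, 7, 0], "turn": -0.187, "hand": 1}, {"dp": [0, 7, 0], "turn": -0.187, "hand": 1}, {"dp": [0, 7, 0], "turn": -0.187, "hand": 1}]'

```text
time: 10.55
ee_pos: [0.5812, 0.1644, 0.1704]
eef_rot: [-180.0, 0.1, 24.6]
ft_force: [-0.5, -0.3, -0.7]
gripper_width: 0.168
finger_force: 50.0
```

Run:
```python
from h import *
st=env.read_state(); print(st["time"],np.round(st["ee_pos"],4),np.round(st["eef_rot"],2),st["gripper_width"])
s=env.snapshot("scene"); 
im=cv2.resize(s["pixels"][130:240,230:370,::-1],None,fx=5,fy=5,interpolation=cv2.INTER_CUBIC)
w=env.snapshot("wrist"); 
cv2.imwrite("pics/p4.png",im)
save(w,"w4.png",1.5)
for q,z in (("rest",.013),):
  for r in env.trace(q,w)[:1]:
    ys,xs=np.nonzero(r["pixels"]); P=np.array([at(w,(x,y),z)[:2] for x,y in zip(xs,ys)])
    print(r["conf"],r["bbox"],cv2.minAreaRect((P*1000).astype(np.float32)))
for r in env.spot_point("rest",w): print(r["conf"],np.round(at(w,r["position"],0),4))
```

```text
10.55 [0.5812 0.1644 0.1704] [-1.7998e+02  8.0000e-02  2.4570e+01] 0.1677400627539433
0.79 [211.1, 85.4, 296.2, 243.3] ((587.5695190429688, 166.78482055664062), (177.73670959472656, 95.61367797851562), 24.600736618041992)
```

View pics/p4.png

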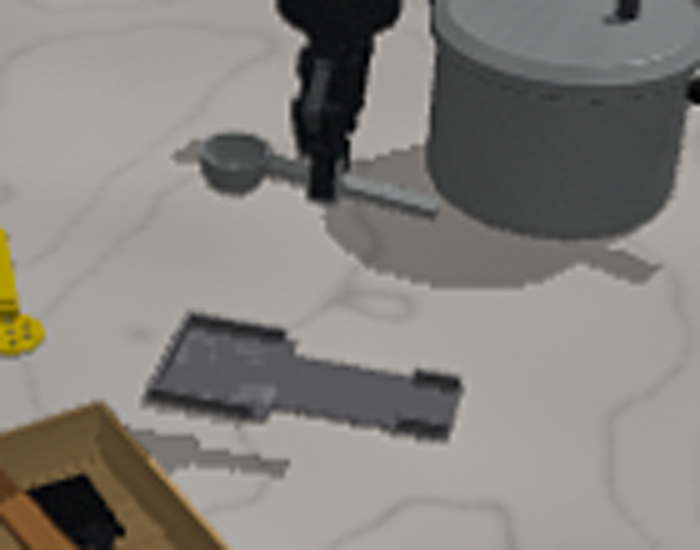

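View pics/w4.png

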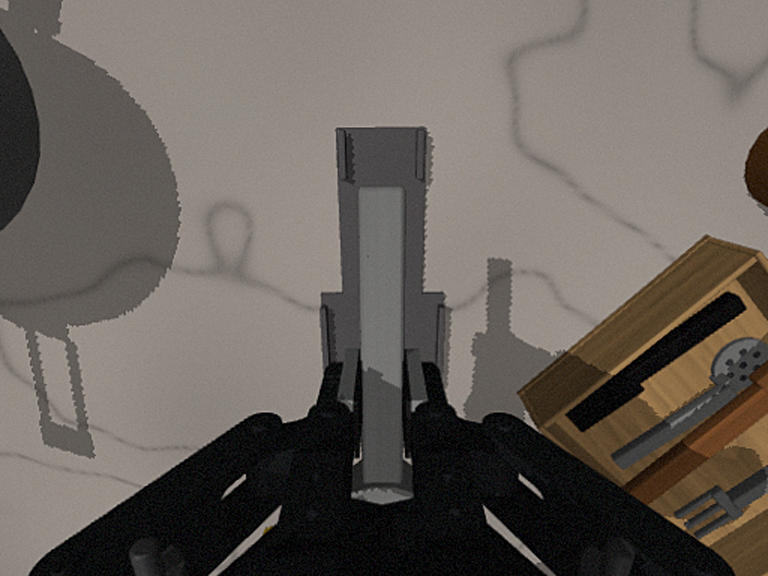

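The ladle is held level and lined up with the rest: in w4.png the ladle's centre line is at column 382 and the rest's at about 382. I'll check the lengthwise position, then lower.

Run:
```python
from h import *
s=env.snapshot("wrist")
u=np.array([np.cos(np.radians(204.5)),np.sin(np.radians(204.5))])
T=env.read_state()["ee_pos"][:2]
for px,z in (((338,128),.013),((426,127),.013),((342,292),.004),((424,292),.004)):
    p=at(s,(px[0]/1.5,px[1]/1.5),z)[:2]; d=p-T
    print(px,"rest-x rel to TCP",round(d@u*1e3,1),"lat",round((d@[-u[1],u[0]])*1e3,1))
```

```text
(338, 128) rest-x rel to TCP -95.3 lat -28.9
(426, 127) rest-x rel to TCP -96.0 lat 29.2
(342, 292) rest-x rel to TCP 22.8 lat -30.5
(424, 292) rest-x rel to TCP 22.7 lat 32.8
```

Emit:
servo_tool --plan '[{"dp": [0, 0, -20], "turn": 0, "hand": 1}, {"dp": [0, 0, -45], "turn": 0, "hand": 1}, {"dp": [0, 0, -70], "turn": 0, "hand": 1}, {"dp": [0, 0, -90], "turn": 0, "hand": 1}, {"dp": [0, 0, -105], "turn": 0, "hand": 1}, {"dp": [0, 0, -115], "turn": 0, "hand": 1}, {"dp": [0, 0, -115], "turn": 0, "hand": 1}]'

```text
time: 11.5
ee_pos: [0.5808, 0.1645, 0.0548]
eef_rot: [-180.0, 0.1, 24.5]
ft_force: [-1.1, -0.6, -1.3]
gripper_width: 0.168
finger_force: 50.0
```

Emit:
servo_tool --plan '[{"dp": [4, 2, -8], "turn": 0, "hand": 1}, {"dp": [4, 2, -16], "turn": 0, "hand": 1}, {"dp": [4, 2, -22], "turn": 0, "hand": 1}, {"dp": [4, 2, -26], "turn": 0, "hand": 1}, {"dp": [4, 2, -29], "turn": 0, "hand": 1}, {"dp": [4, 2, -31], "turn": 0, "hand": 1}, {"dp": [4, 2, -31], "turn": 0, "hand": 1}, {"dp": [4, 2, -31], "turn": 0, "hand": 1}]'

```text
time: 12.3
ee_pos: [0.5856, 0.1668, 0.0255]
eef_rot: [180.0, -0.0, 24.5]
ft_force: [0.4, 0.0, -0.8]
gripper_width: 0.173
finger_force: 50.0
```

Emit:
servo_tool --plan '[{"dp": [0, 0, -1], "turn": 0, "hand": 1}, {"dp": [0, 0, -2], "turn": 0, "hand": 1}, {"dp": [0, 0, -3], "turn": 0, "hand": 1}, {"dp": [0, 0, -3], "turn": 0, "hand": 1}, {"dp": [0, 0, -3], "turn": 0, "hand": 1}]'

```text
time: 12.8
ee_pos: [0.5854, 0.1667, 0.0222]
eef_rot: [-180.0, 0.0, 24.5]
ft_force: [-0.8, -0.0, -1.2]
gripper_width: 0.172
finger_force: 50.0
```

Emit:
servo_tool --plan '[{"dp": [0, 0, -1], "turn": 0, "hand": 1}, {"dp": [0, 0, -1.5], "turn": 0, "hand": 1}, {"dp": [0, 0, -1.5], "turn": 0, "hand": 1}, {"dp": [0, 0, -1.5], "turn": 0, "hand": 1}]'

```text
time: 13.2
ee_pos: [0.5856, 0.1668, 0.021]
eef_rot: [180.0, -0.0, 24.5]
ft_force: [-0.8, 0.2, 1.2]
gripper_width: 0.168
finger_force: 50.2
```

Contact is just beginning (the vertical force has changed sign). I'll open slowly to half and check before retreating.

Emit:
servo_tool --plan '[{"dp": [0, 0, -0.5], "turn": 0, "hand": 0.6}, {"dp": [0, 0, -0.5], "turn": 0, "hand": 0.5}, {"dp": [0, 0, -0.5], "turn": 0, "hand": 0.35}, {"dp": [0, 0, -0.5], "turn": 0, "hand": 0.3}, {"dp": [0, 0, 0], "turn": 0, "hand": 0.3}, {"dp": [0, 0, 0], "turn": 0, "hand": 0.3}]'

```text
time: 13.8
ee_pos: [0.5855, 0.1668, 0.0209]
eef_rot: [180.0, -0.0, 24.5]
ft_force: [0.7, -0.0, 1.1]
gripper_width: 0.352
finger_force: 0.0
```

Emit:
servo_tool --plan '[{"dp": [0, 0, 10], "turn": 0, "hand": 0.3}, {"dp": [0, 0, 25], "turn": 0, "hand": 0.3}, {"dp": [0, 0, 50], "turn": 0, "hand": 0.3}, {"dp": [0, 0, 90], "turn": 0, "hand": 0.3}, {"dp": [0, 0, 130], "turn": 0, "hand": 0.3}, {"dp": [0, 0, 170], "turn": 0, "hand": 0.3}, {"dp": [0, 0, 190], "turn": 0, "hand": 0.3}, {"dp": [0, 0, 190], "turn": 0, "hand": 0.3}]'

```text
time: 14.6
ee_pos: [0.587, 0.1671, 0.2177]
eef_rot: [179.9, -0.6, 24.5]
ft_force: [0.2, 0.3, 0.4]
gripper_width: 0.35
finger_force: 0.0
```

Run:
```python
from h import *
st=env.read_state(); print(st["time"],np.round(st["ee_pos"],4),np.round(st["ft_force"],1))
s=env.snapshot("wrist"); c=env.snapshot("scene")
a=cv2.resize(s["pixels"][:,:,::-1],(400,300)); b=cv2.resize(c["pixels"][130:270,190:370,::-1],(400,311))[:300]
cv2.imwrite("pics/fin.png",np.hstack([a,b]))
for q in ("ladle_head","ladle_tail","rest"):
    for r in env.spot_point(q,s)[:1]: print(q,r["conf"],np.round(at(s,r["position"],.004),4))
```

```text
14.6 [0.587  0.1671 0.2177] [0.2 0.3 0.4]
ladle_head 0.92 [0.5295 0.1421 0.004 ]
ladle_tail 0.7 [0.646  0.1991 0.004 ]
rest 0.75 [0.5771 0.1596 0.004 ]
```

View pics/fin.png

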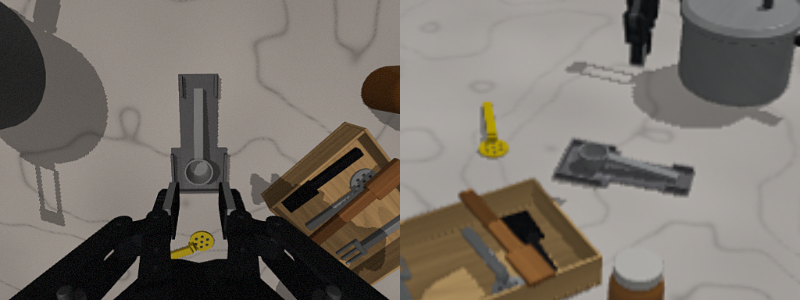

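The ladle lies with its cup in the dish at fin.png (200,172) and its tail between the ribs at (198,90). The paddle and the other utensils haven't been disturbed, and the gripper is clear, so I'm handing in.

```bash
python3 -c "
from station import env
print(env.job_done())"
```

```text
the job is handed in; nothing more can be done
None
```

The clip was swung open, so I took the ladle out of the crate and laid it on the spoon rest (cup in the dish, handle end between the ribs), let go and handed the job in at about 15 s; nothing else, including the paddle, was moved.

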